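# Line up the reagent bottles by height

## Robot

A 7-joint arm with a two-finger parallel gripper is mounted at the origin on a cart in front of the work surface, level with it; the furniture and walls round the work are solid. World frame = base frame: x ahead of the robot, y to its left, z up, the work surface at z = 0. Lengths are in m, angles in rad, forces in N, time in s.
With the tool pointing down it reaches from about 0.425 to 0.925 m from the base axis. Payload 6.8 kg.
Tool frame: the origin (TCP) lies on the centre line of the jaws, within the pads' length; the fingertips stand 14 mm ahead of it and the grasp point (between the pads) lies 5 mm behind it (r.nose_length is the distance from the TCP to the fingertips, in m); z points along the fingers, y is the direction in which the jaws open and shut (so a half turn about z gives the same grasp; the last joint's range is limited). The gripper opens to 85 mm and grips with 20 to 120 N. Pads are 22 mm wide; open, the fingers measure 114 mm over their backs; the gripper's body (76 mm by 85 mm) begins 54 mm behind the grasp point. The pads swing forward as they close: fully open they stand 13 mm farther back than shut.
Start: joints at [-1.22, 0.477, 0.022, 1.555, -0.011, 1.109, -0.083], TCP at [0.299, 0.605, 0.245] pointing down, gripper open.
Joint ranges: [-2.96, 2.96], [-0.34, 2.1], [-1.41, 1.46], [0.24, 2.44], [-1.37, 4.51], [0.17, 1.92], [-2.96, 2.96]. Speed limits (rad/s): [2.39, 2.39, 3.14, 3.14, 3.14, 3.14, 3.14].

## Interface

Orientations are given as a rotation vector (axis times angle).
In Python, from bench import r, imaging, look_for, outline_of gives the robot as it stands. The module is installed in compiled form; this text tells all that it offers.
- The arm moves only by the tool carry_out, never from a script. Its arguments are lists of equal length, an entry for each row: "offset": the shift along the tool's x, y, z as a fraction of full scale, a list of three; "turn": the turn, a rotation vector about the tool's x, y, z as a fraction of full scale, a list of three. A call has 1 to 8 rows; each row is the pose to reach, as a shift and turn from the pose commanded when the call began, along the tool's axes at that moment; what a row does not reach only later rows make up. Full scale, the value 1, is 0.5 m for a shift and 1.5 rad for a turn. A row lasts 1/10 s, in which the tool goes at most 50 mm and 8.59 degrees, less where a joint would pass 70% of its speed; a pose out of reach is approached as far as the arm can. A call with a number of a shift or a turn outside -1 to 1 is refused whole. A call with a gripper value outside its range is refused whole. "hand" is the closure, from 0 (fully open) to 1 (shut), set as the call begins (left out, the last holds). The fingers move at their own pace and stop on an object; "force" is the grip in N (left out, the last holds). Time passes only in rows, so rows that repeat a pose let the fingers close. It gives the time, the measured TCP pose, the force and the opening at its end, in the units of the state.
- r.get_obs(): the state, without advancing time (a new reading comes with each control period).
- imaging.grab_frame(name): name is "side" or "top" or "wrist"; returns a dict with "pixels" (384x512x3 uint8, red, green, blue), "fx", "fy", "cx", "cy" (pixels), "R" (3x3) and "t" (3): a world point X has camera coordinates R X + t. Camera axes: x right, y down, z forward; pixel columns grow to the right and rows downward; lengths in m; the calibration is good to about 2 mm. A picture is of the moment at which its call begins. There is no depth.
- r.hand_in(): hands the job in, once; it reports no verdict.
Trained networks look in the newest picture that a camera, given by its name, has taken for a name from the list of things; names that differ only in an ending like _2 or _b are one class to them, and where a whole thing is asked for, a point or a joint stands for the part that bears it (a point fixed in the world has none). Each returns a list of dicts, best first, with "score" (0 to 1); they miss things now and then, are a little off and sometimes report something else, mostly with a low value. They report only what shows in the picture. A call takes as long as a camera call. They do not tell look-alikes from the thing itself.
- look_for(query, camera): "xyz" ([x, y, z] in m, in the coordinates of the camera as it stood for that picture, good to about 4 mm: the middle of the surface that is visible of it).
- outline_of(query, camera): "region" (384x512 bool, what is visible of it).
The state is a dict: "clock": time; "joints": joint angles; "qvel": joint speeds; "tau": joint torques, N m; "tcp_pos": TCP position; "orientation": TCP orientation; "contact_force": force on the tool from outside, world axes, zero at the start; "moment": the same for the moment, N m; "grip_width": finger opening in m.
Only numpy, scipy, OpenCV 4.12 (cv2) and the standard library are available. Lean on these libraries where they do the work, as an engineer would, in place of code of your own. Each camera call takes 0.05 s, during which the arm holds its last target. There are 200 camera calls.

## Task

Set the four reagent bottles out on the rail, one on each round mark, in order of height: the tallest on the mark beside the red end block, then descending to the shortest beside the black end block. Each bottle must stand upright and well centred on its mark, and none may be tipped over on the way.

Things in the scene. Friction and masses are not known exactly. Their poses are not given: they have to be found in the camera images.
- blue_cap_bottle: White plastic round reagent bottle with blue screw cap and blue label band, the tallest: 130 mm high, body 62 mm across (straight-sided from about 5 to 86 mm up, then a rounded shoulder), cap 36 mm across and 20 mm high at the top; loose, about 0.27 kg. Origin at the centre of its underside, z up its axis.
- amber_bottle: Brown (amber) round reagent bottle with black screw cap, the second tallest: 105 mm high, body 52 mm across (straight-sided from about 5 to 69 mm up, then a shoulder), cap 31 mm across and 16 mm high; loose, about 0.13 kg. Origin at the centre of its underside, z up its axis.
- red_cap_bottle: White plastic round reagent bottle with red screw cap and green label band, the third tallest: 95 mm high, body 48 mm across (straight-sided from about 5 to 63 mm up, then a shoulder), cap 30 mm across and 14 mm high; loose, about 0.11 kg. Origin at the centre of its underside, z up its axis.
- green_cap_bottle: Small white plastic round reagent bottle with green screw cap and purple label band, the shortest: 58 mm high, body 33 mm across (straight-sided from about 4 to 38 mm up, then a shoulder), cap 23 mm across and 9 mm high; loose, about 0.03 kg. Origin at the centre of its underside, z up its axis.
- mark_1: Leftmost (seen from the robot) of four round marks in a row on a fixed aluminium rail, 95 mm apart. Fixed disc 72 mm across: white rim, dark face, white centre dot. Origin at the centre of its underside; its top (the standing face) is 3 mm higher (9 mm over the worktop). x across the rail away from the robot, y along it to the left. Rail lip 42 mm behind: 12 mm high.
- mark_2: Second from the left of four round marks in a row on a fixed aluminium rail, 95 mm apart. Fixed disc 72 mm across: white rim, dark face, white centre dot. Origin at the centre of its underside; its top (the standing face) is 3 mm higher (9 mm over the worktop). x across the rail away from the robot, y along it to the left. Rail lip 42 mm behind: 12 mm high.
- mark_3: Third from the left of four round marks in a row on a fixed aluminium rail, 95 mm apart. Fixed disc 72 mm across: white rim, dark face, white centre dot. Origin at the centre of its underside; its top (the standing face) is 3 mm higher (9 mm over the worktop). x across the rail away from the robot, y along it to the left. Rail lip 42 mm behind: 12 mm high.
- mark_4: Rightmost of four round marks in a row on a fixed aluminium rail, 95 mm apart. Fixed disc 72 mm across: white rim, dark face, white centre dot. Origin at the centre of its underside; its top (the standing face) is 3 mm higher (9 mm over the worktop). x across the rail away from the robot, y along it to the left. Rail lip 42 mm behind: 12 mm high.
- red_block: Red end block, 70 x 24 x 18 mm, fixed on one end of the rail (left or right end, differs between starts); its centre is 57 mm beyond the centre of the end mark and its top 24 mm over the worktop. It shows at which end the tallest bottle goes. Origin at the centre of its underside, x across the rail, y along it.
- black_block: Black end block, 70 x 24 x 18 mm, fixed on one end of the rail (left or right end, differs between starts); its centre is 57 mm beyond the centre of the end mark and its top 24 mm over the worktop. It shows at which end the shortest bottle goes. Origin at the centre of its underside, x across the rail, y along it.
Not all that is in view belongs to the job. What is shaped like the blue_cap_bottle but pink, purple or turquoise is not meant.

How it is judged:
By the outcome, as a careful person would: the job done as asked, in the order asked, and still so for the second after the job is handed in, with the robot touching nothing.
It also fails if it takes over 112 s, if anything falls off the work surface, if the arm or the gripper's body presses on something with over 40 N, if the wrist force passes 120 N, or if a joint passes its speed limit or range.

## Working session

There is one attempt and no reset: what is moved stays moved. The work goes in short steps, Python scripts to look and compute and a tool call to move; the robot and the scene stay as the last step left them, time stands still between calls to the robot, and variables do not carry over. Pictures are saved under pics/ and viewed, about 12 in all and at most 16, crops included, and the job is handed in when it is done.

Besides the shell and the picture viewer there is one more tool, called by a JSON object that holds its "name" and its "arguments". carry_out: Moves the arm, as the interface text tells. Shift numbers are shares of 0.5 m and turn numbers shares of 1.5 rad, none past 1 either way. Its arguments: {"type":"object","properties":{"offset":{"type":"array","items":{"type":"array","items":{"type":"number","minimum":-1,"maximum":1}}},"turn":{"type":"array","items":{"type":"array","items":{"type":"number","minimum":-1,"maximum":1}}},"hand":{"type":"number"},"force":{"type":"number"}},"required":["offset","turn"]}

```bash
mkdir -p pics
cat > h.py <<'E'
import numpy as np, cv2
from bench import r, imaging, look_for, outline_of
def save(f,n): cv2.imwrite(n,f['pixels'][:,:,::-1])
def world(f,x): return np.array(f['R']).T@(np.array(x)-np.array(f['t']))
def proj(f,X):
    c=np.array(f['R'])@np.array(X)+np.array(f['t']); return np.array([f['fx']*c[0]/c[2]+f['cx'],f['fy']*c[1]/c[2]+f['cy']])
def onz(f,u,v,z):
    R=np.array(f['R']);d=R.T@np.array([(u-f['cx'])/f['fx'],(v-f['cy'])/f['fy'],1]);o=-R.T@np.array(f['t'])
    return o+d*(z-o[2])/d[2]
E
python3 - <<'E'
from h import *
o=r.get_obs(); print({k:np.round(v,3).tolist() for k,v in o.items()})
ims=[]
for c in ('top','side'):
    f=imaging.grab_frame(c); ims.append(f['pixels']); print(c,'campos',np.round(-np.array(f['R']).T@f['t'],3))
    save(f,f'pics/{c}0.png')
    for q in ['blue_cap_bottle','amber_bottle','red_cap_bottle','green_cap_bottle','mark_1','red_block','black_block']:
        for d in look_for(q,c):
            w=world(f,d['xyz']); print(c,q,round(d['score'],2),np.round(w,3),np.round(proj(f,w)))
E
```

```text
{'clock': 0.0, 'joints': [-1.22, 0.478, 0.022, 1.556, -0.012, 1.109, -0.083], 'qvel': [0.001, 0.001, 0.0, -0.0, -0.001, 0.001, -0.0], 'tau': [0.001, -59.646, 1.608, -28.12, 0.012, 0.009, -0.0], 'tcp_pos': [0.299, 0.605, 0.244], 'orientation': [-0.714, -3.059, 0.003], 'contact_force': [-0.653, 0.115, 0.383], 'moment': [-0.012, 0.025, 0.007], 'grip_width': 0.085}
top campos [ 0.358 -0.047  1.333]
top blue_cap_bottle 0.86 [ 0.437 -0.292  0.098] [358. 219.]
top blue_cap_bottle 0.79 [ 0.323 -0.294  0.098] [359. 265.]
top blue_cap_bottle 0.78 [ 0.447 -0.401  0.093] [401. 216.]
top blue_cap_bottle 0.55 [ 0.325 -0.202  0.096] [322. 263.]
top amber_bottle 0.84 [0.441 0.074 0.08 ] [213. 215.]
top red_cap_bottle 0.72 [0.431 0.281 0.069] [133. 219.]
top green_cap_bottle 0.65 [ 0.433 -0.079  0.044] [272. 220.]
top mark_1 0.98 [0.653 0.093 0.006] [210. 140.]
top mark_1 0.97 [ 0.655 -0.098  0.011] [280. 140.]
top mark_1 0.89 [ 0.649 -0.001  0.01 ] [244. 142.]
top mark_1 0.78 [0.655 0.191 0.007] [175. 139.]
top red_block 0.61 [ 0.648 -0.152  0.022] [300. 142.]
top black_block 0.79 [0.653 0.243 0.025] [154. 138.]
side campos [0.522 0.693 0.629]
side blue_cap_bottle 0.79 [ 0.445 -0.278  0.072] [277. 135.]
side blue_cap_bottle 0.75 [ 0.463 -0.393  0.099] [270. 111.]
side blue_cap_bottle 0.57 [ 0.329 -0.187  0.072] [317. 151.]
side blue_cap_bottle 0.56 [ 0.345 -0.293  0.102] [309. 125.]
side amber_bottle 0.58 [0.448 0.101 0.064] [283. 219.]
side red_cap_bottle 0.92 [0.443 0.305 0.065] [292. 294.]
side green_cap_bottle 0.77 [ 0.44  -0.067  0.039] [281. 184.]
side mark_1 0.87 [ 0.653 -0.09   0.008] [206. 187.]
side mark_1 0.85 [0.655 0.095 0.006] [197. 234.]
side mark_1 0.67 [0.653 0.193 0.007] [192. 265.]
side mark_1 0.61 [0.655 0.005 0.008] [201. 209.]
side red_block 0.66 [ 0.652 -0.141  0.026] [208. 171.]
side black_block 0.62 [0.657 0.256 0.027] [185. 284.]
```

View pics/top0.png

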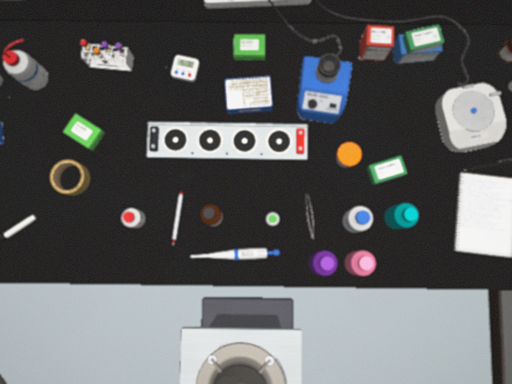

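View pics/side0.png

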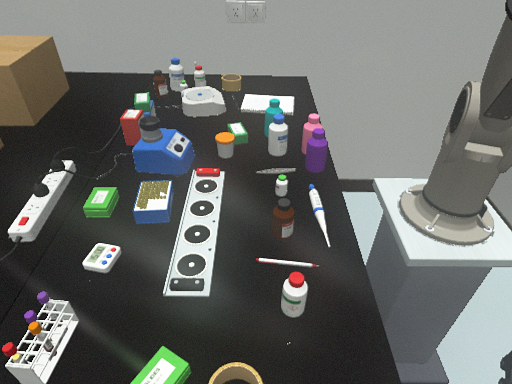

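The red end is on the right (y≈-0.15), so the order is blue → mark_4, amber → mark_3, red → mark_2, green → mark_1. In the top view, the candidates for the blue-cap bottle are:
- (358,219): white with a blue cap
- (404,215): turquoise
- (360,263): pink
- (324,263): purple

There are also far bottles at side (160-200,80), out of reach. I choose (358,219). The other three candidates are unique on the table: amber at (211,215), red at (133,218) and green at (272,219).

Next I'll fit silhouettes in both cameras.

```bash
cat > fit.py <<'E'
from h import *
from scipy.optimize import minimize
# profile: (z, radius) of silhouette rings
P={'blue_cap_bottle':[(0,.031),(.086,.031),(.108,.018),(.130,.018)],
'amber_bottle':[(0,.026),(.069,.026),(.088,.0155),(.105,.0155)],
'red_cap_bottle':[(0,.024),(.063,.024),(.080,.015),(.095,.015)],
'green_cap_bottle':[(0,.0165),(.038,.0165),(.048,.0115),(.058,.0115)],
'mark_1':[(.009,.036)]}
A=np.linspace(0,2*np.pi,40)
def sil(f,p,x,y,z0,S=4):
    m=np.zeros((384*S,512*S),np.uint8)
    ring=[np.array([proj(f,[x+q*np.cos(a),y+q*np.sin(a),z0+z]) for a in A]) for z,q in p]
    for a,b in zip(ring,ring[1:] or ring):
        h=cv2.convexHull(((np.vstack([a,b])+.5)*S).astype(np.int32)); cv2.fillConvexPoly(m,h,1)
    return m>0
def fit(f,name,region,xy,z0=0):
    R=cv2.resize(region.astype(np.uint8),None,fx=4,fy=4,interpolation=0)>0
    def cost(v):
        s=sil(f,P[name],v[0],v[1],z0); return -(s&R).sum()/(s|R).sum()
    o=minimize(cost,xy,method='Nelder-Mead',options=dict(initial_simplex=np.array(xy)+[[0,0],[.008,.002],[-.002,.008]],xatol=2e-4,fatol=1e-4,maxiter=60))
    return o.x,-o.fun
def find(name,cam,near,z0=0,f=None,tol=.04):
    f=f or imaging.grab_frame(cam); best=None
    for d in outline_of(name,cam):
        m=d['region']
        if m.sum()<20: continue
        x,s=fit(f,name,m,near,z0)
        if np.hypot(*(x-near))<tol and (best is None or s>best[1]): best=(x,s)
    return best
E
python3 - <<'E'
from fit import *
t={'blue_cap_bottle':[(.437,-.292)],'amber_bottle':[(.441,.074)],'red_cap_bottle':[(.431,.285)],'green_cap_bottle':[(.433,-.079)],
'mark_1':[(.653,.191),(.653,.095),(.653,0),(.653,-.096)]}
for c in ('top','side'):
    f=imaging.grab_frame(c)
    for n,l in t.items():
        for xy in l:
            b=find(n,c,xy,f=f); print(c,n,b and (np.round(b[0],4),round(b[1],2)))
f=imaging.grab_frame('top');p=f['pixels'][190:290,190:440]
cv2.imwrite('pics/crop0.png',cv2.resize(p,(750,300),interpolation=cv2.INTER_CUBIC)[:,:,::-1])
E
```

```text
top blue_cap_bottle (array([ 0.4388, -0.3005]), np.float64(0.95))
top amber_bottle (array([0.4449, 0.0827]), np.float64(0.92))
top red_cap_bottle (array([0.4347, 0.2884]), np.float64(0.93))
top green_cap_bottle None
top mark_1 (array([0.6518, 0.1888]), np.float64(0.92))
top mark_1 (array([0.652 , 0.0948]), np.float64(0.95))
top mark_1 (array([6.516e-01, 4.000e-04]), np.float64(0.93))
top mark_1 (array([ 0.6519, -0.0947]), np.float64(0.9))
side blue_cap_bottle (array([ 0.4412, -0.2997]), np.float64(0.95))
side amber_bottle (array([0.4474, 0.0797]), np.float64(0.92))
side red_cap_bottle (array([0.4368, 0.2882]), np.float64(0.94))
side green_cap_bottle (array([ 0.4396, -0.0796]), np.float64(0.91))
side mark_1 (array([0.6558, 0.192 ]), np.float64(0.93))
side mark_1 (array([0.6553, 0.0966]), np.float64(0.96))
side mark_1 (array([0.655 , 0.0016]), np.float64(0.93))
side mark_1 (array([ 0.6555, -0.0937]), np.float64(0.94))
```

View pics/crop0.png

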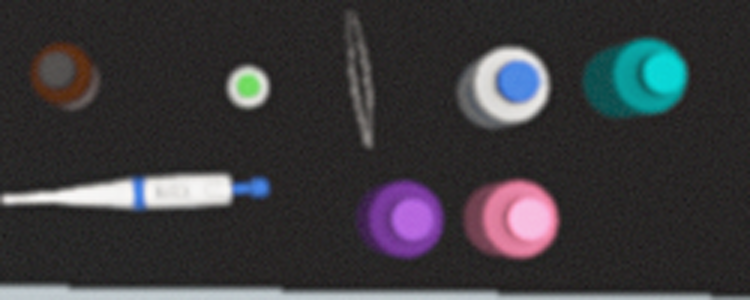

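The crop shows the blue cap on white body at crop (518,82), turquoise at (660,75), purple (410,218) and pink (525,218), so the choice is confirmed. The marks sit at x≈0.654 and y≈0.191, 0.096, 0.001, -0.094, which matches the 95 mm spacing. I'll start with the red-cap bottle.

Run:
```python
from h import *
from scipy.spatial.transform import Rotation as Ro
o=r.get_obs(); R0=Ro.from_rotvec(o['orientation'])
Rd=Ro.from_matrix(np.array([[0,1,0],[1,0,0],[0,0,-1.]]))
print(o['tcp_pos'],(R0.inv()*Rd).as_rotvec()/1.5, R0.inv().apply(np.array([.436,.288,.245])-[.299,.605,.245])/.5, r.nose_length)
```

```text
[0.29896545 0.60520593 0.24530425] [ 2.78450185e-05 -2.32235377e-06  7.41342972e-01] [-5.26437252e-01 -4.47097103e-01 -6.29901336e-06] 0.014
```

{"name": "carry_out", "arguments": {"offset": [[-0.526,-0.447,0],[-0.526,-0.447,0],[-0.526,-0.447,0],[-0.526,-0.447,0],[-0.526,-0.447,0],[-0.526,-0.447,0],[-0.526,-0.447,0],[-0.526,-0.447,0]], "turn": [[0,0,0.741],[0,0,0.741],[0,0,0.741],[0,0,0.741],[0,0,0.741],[0,0,0.741],[0,0,0.741],[0,0,0.741]], "hand": 0, "force": 30}}

```text
clock: 2.55
tcp_pos: [0.4388, 0.2812, 0.2458]
orientation: [2.236, 2.203, -0.0]
contact_force: [0.0, -0.7, -0.3]
grip_width: 0.0852
```

Run:
```python
from fit import *
o=r.get_obs(); print({k:np.round(o[k],4).tolist() for k in ('clock','tcp_pos','orientation','contact_force','joints')})
f=imaging.grab_frame('wrist'); save(f,'pics/w1.png'); print(-np.array(f['R']).T@f['t'])
print(find('red_cap_bottle','wrist',(.436,.288),f=f))
```

```text
{'clock': 2.55, 'tcp_pos': [0.4388, 0.2812, 0.2458], 'orientation': [2.2365, 2.2032, -0.0003], 'contact_force': [0.0175, -0.6686, -0.256], 'joints': [-0.9848, 0.2259, 0.3448, 1.9389, -0.088, 0.9914, -0.6148]}
[0.43964098 0.34734134 0.37366931]
(array([0.43638648, 0.28959775]), np.float64(0.9702949815895081))
```

View pics/w1.png

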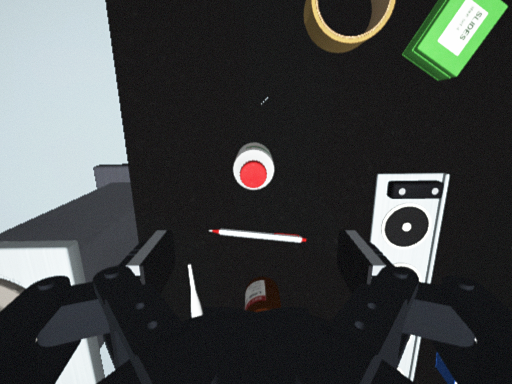

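{"name": "carry_out", "arguments": {"offset": [[0.002,0,0],[0.002,0,0.05],[0.002,0,0.12],[0.002,0,0.2],[0.002,0,0.28],[0.002,0,0.28],[0.002,0,0.28],[0.002,0,0.28]], "turn": [[0,0,0],[0,0,0],[0,0,0],[0,0,0],[0,0,0],[0,0,0],[0,0,0],[0,0,0]]}}

```text
clock: 3.45
tcp_pos: [0.4368, 0.2908, 0.1072]
orientation: [-2.22, -2.223, -0.005]
contact_force: [-0.9, 0.7, 0.4]
grip_width: 0.0854
```

Run:
```python
from h import *
o=r.get_obs(); print({k:np.round(o[k],4).tolist() for k in ('clock','tcp_pos','orientation','contact_force','qvel')})
```

```text
{'clock': 3.45, 'tcp_pos': [0.4368, 0.2908, 0.1072], 'orientation': [-2.2195, -2.2234, -0.0051], 'contact_force': [-0.866, 0.6705, 0.3956], 'qvel': [0.0026, -0.0148, 0.005, 0.0007, -0.0032, -0.0068, 0.0007]}
```

{"name": "carry_out", "arguments": {"offset": [[0,0,0.04],[0,0,0.08],[0,0,0.126],[0,0,0.126],[0,0,0.126],[0,0,0.126]], "turn": [[0,0,0],[0,0,0],[0,0,0],[0,0,0],[0,0,0],[0,0,0]]}}

```text
clock: 4.05
tcp_pos: [0.4369, 0.2902, 0.0442]
orientation: [2.221, 2.222, 0.005]
contact_force: [-1.0, 0.1, 0.5]
grip_width: 0.0853
```

{"name": "carry_out", "arguments": {"offset": [[0,0,0],[0,0,0],[0,0,0],[0,0,0],[0,0,0],[0,0,0],[0,0,0],[0,0,0]], "turn": [[0,0,0],[0,0,0],[0,0,0],[0,0,0],[0,0,0],[0,0,0],[0,0,0],[0,0,0]], "hand": 1, "force": 25}}

```text
clock: 4.85
tcp_pos: [0.4361, 0.2896, 0.043]
orientation: [-2.221, -2.222, -0.001]
contact_force: [-1.2, -0.6, 6.3]
grip_width: 0.0459
```

{"name": "carry_out", "arguments": {"offset": [[0,0,-0.02],[0,0,-0.06],[0,0,-0.11],[0,0,-0.16],[0,0,-0.2],[0,0,-0.216],[0,0,-0.216],[0,0,-0.216]], "turn": [[0,0,0],[0,0,0],[0,0,0],[0,0,0],[0,0,0],[0,0,0],[0,0,0],[0,0,0]]}}

```text
clock: 5.65
tcp_pos: [0.4352, 0.2891, 0.1497]
orientation: [-2.221, -2.222, 0.002]
contact_force: [-1.1, 0.0, -2.2]
grip_width: 0.0462
```

{"name": "carry_out", "arguments": {"offset": [[-0.02,0.02,0],[-0.06,0.07,0],[-0.12,0.135,0],[-0.18,0.2,0],[-0.24,0.27,0],[-0.3,0.34,0],[-0.35,0.4,0],[-0.386,0.435,0]], "turn": [[0,0,0],[0,0,0],[0,0,0],[0,0,0],[0,0,0],[0,0,0],[0,0,0],[0,0,0]]}}

```text
clock: 6.45
tcp_pos: [0.6554, 0.0916, 0.149]
orientation: [2.224, 2.217, -0.003]
contact_force: [-0.2, 0.1, -2.2]
grip_width: 0.0461
```

{"name": "carry_out", "arguments": {"offset": [[0,0,0],[0,0,0.01],[0,0,0.04],[0,0,0.08],[0,0,0.12],[0,0,0.15],[0,0,0.16],[0,0,0.16]], "turn": [[0,0,0],[0,0,0],[0,0,0],[0,0,0],[0,0,0],[0,0,0],[0,0,0],[0,0,0]]}}

```text
clock: 7.25
tcp_pos: [0.6525, 0.0969, 0.0691]
orientation: [-2.219, -2.222, 0.003]
contact_force: [-0.1, -0.5, -0.9]
grip_width: 0.0465
```

```bash
cat > chk.py <<'E'
import sys
from fit import *
n,x,y,z0=sys.argv[1],*map(float,sys.argv[2:5])
o=r.get_obs(); print({k:np.round(o[k],4).tolist() for k in ('clock','tcp_pos','orientation','contact_force','grip_width')})
for c in ('top','side','wrist'):
    f=imaging.grab_frame(c)
    if len(sys.argv)>5: save(f,f'pics/{sys.argv[5]}_{c}.png')
    b=find(n,c,(x,y),z0,f=f); print(c,n,b and (np.round(b[0],4),round(b[1],2)))
    if c=='wrist':
        for yy in (.191,.096,.001,-.094):
            b=find('mark_1',c,(.654,yy),f=f); print('mark',b and (np.round(b[0],4),round(b[1],2)))
E
python3 chk.py red_cap_bottle .654 .096 .03 a
```

```text
{'clock': 7.25, 'tcp_pos': [0.6525, 0.0969, 0.0691], 'orientation': [-2.2192, -2.222, 0.0025], 'contact_force': [-0.1096, -0.5201, -0.8963], 'grip_width': 0.0465}
top red_cap_bottle (array([0.632, 0.082]), np.float64(0.23))
side red_cap_bottle None
wrist red_cap_bottle (array([0.6535, 0.1118]), np.float64(0.71))
mark (array([0.6557, 0.1905]), np.float64(0.97))
mark (array([0.6552, 0.0965]), np.float64(0.35))
mark (array([0.654, 0.001]), np.float64(-0.0))
mark (array([ 0.654, -0.094]), np.float64(-0.0))
```

View pics/a_side.png

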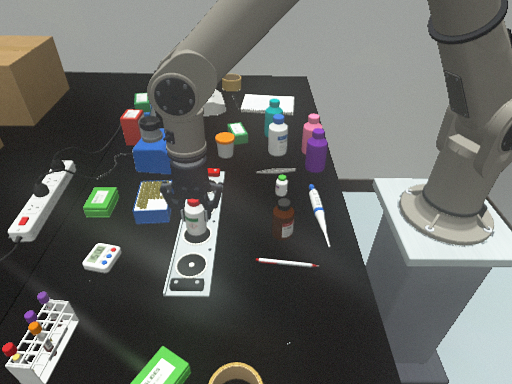

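The side picture shows the red-cap bottle held upright over the second mark from the left, at (195,215). Lowering.

{"name": "carry_out", "arguments": {"offset": [[0,0.002,0.01],[0,0.002,0.02],[0,0.002,0.03],[0,0.002,0.036],[0,0.002,0.036],[0,0.002,0.036]], "turn": [[0,0,0],[0,0,0],[0,0,0],[0,0,0],[0,0,0],[0,0,0]]}}

```text
clock: 8.35
tcp_pos: [0.6542, 0.0963, 0.0521]
orientation: [-2.221, -2.222, 0.001]
contact_force: [-0.5, -0.6, 1.1]
grip_width: 0.0462
```

{"name": "carry_out", "arguments": {"offset": [[0,0,0],[0,0,0],[0,0,0],[0,0,0],[0,0,0],[0,0,0]], "turn": [[0,0,0],[0,0,0],[0,0,0],[0,0,0],[0,0,0],[0,0,0]], "hand": 0}}

```text
clock: 8.95
tcp_pos: [0.6544, 0.0965, 0.0523]
orientation: [2.221, 2.222, 0.0]
contact_force: [0.3, -0.0, 0.8]
grip_width: 0.0856
```

{"name": "carry_out", "arguments": {"offset": [[0,0,-0.02],[0,0,-0.06],[0,0,-0.12],[0,0,-0.2],[0,0,-0.28],[0,0,-0.34],[0,0,-0.384],[0,0,-0.384]], "turn": [[0,0,0],[0,0,0],[0,0,0],[0,0,0],[0,0,0],[0,0,0],[0,0,0],[0,0,0]]}}

```text
clock: 9.75
tcp_pos: [0.6564, 0.0964, 0.2491]
orientation: [2.219, 2.219, 0.01]
contact_force: [-0.1, 0.7, 0.1]
grip_width: 0.0853
```

```bash
python3 chk.py red_cap_bottle .654 .096 .009
```

```text
{'clock': 9.75, 'tcp_pos': [0.6564, 0.0964, 0.2491], 'orientation': [2.2187, 2.2189, 0.0101], 'contact_force': [-0.1275, 0.7307, 0.1138], 'grip_width': 0.0853}
top red_cap_bottle (array([0.6521, 0.0951]), np.float64(0.85))
side red_cap_bottle (array([0.656 , 0.0932]), np.float64(0.89))
wrist red_cap_bottle (array([0.6542, 0.0965]), np.float64(0.95))
mark (array([0.6558, 0.1909]), np.float64(0.97))
mark (array([0.6549, 0.0973]), np.float64(0.3))
mark (array([0.6548, 0.0023]), np.float64(0.97))
mark (array([ 0.654, -0.094]), np.float64(-0.0))
```

Red is well placed. Next is amber.

{"name": "carry_out", "arguments": {"offset": [[-0.03,-0.08,0],[-0.03,-0.16,0],[-0.03,-0.24,0],[-0.03,-0.32,0],[-0.03,-0.38,0],[-0.03,-0.417,0],[-0.03,-0.417,0],[-0.03,-0.417,0]], "turn": [[0,0,0],[0,0,0],[0,0,0],[0,0,0],[0,0,0],[0,0,0],[0,0,0],[0,0,0]]}}

```text
clock: 11.05
tcp_pos: [0.4464, 0.0815, 0.2447]
orientation: [2.22, 2.222, 0.002]
contact_force: [-0.2, 0.0, 1.3]
grip_width: 0.0853
```

Run:
```python
from fit import *
print(r.get_obs()['tcp_pos'])
f=imaging.grab_frame('wrist')
print(find('amber_bottle','wrist',(.446,.081),f=f),find('green_cap_bottle','wrist',(.4385,-.0796),f=f))
```

```text
[0.44644759 0.0815249  0.24466572]
(array([0.44626593, 0.08251152]), np.float64(0.9681822847172329)) (array([ 0.43951504, -0.07679658]), np.float64(0.8743213030980518))
```

{"name": "carry_out", "arguments": {"offset": [[0.002,0,0.03],[0.002,0,0.09],[0.002,0,0.15],[0.002,0,0.21],[0.002,0,0.27],[0.002,0,0.33],[0.002,0,0.384],[0.002,0,0.384]], "turn": [[0,0,0],[0,0,0],[0,0,0],[0,0,0],[0,0,0],[0,0,0],[0,0,0],[0,0,0]]}}

```text
clock: 12.0
tcp_pos: [0.4444, 0.0815, 0.0494]
orientation: [-2.22, -2.22, 0.009]
contact_force: [0.0, 0.1, 0.4]
grip_width: 0.0852
```

{"name": "carry_out", "arguments": {"offset": [[0,0,0],[0,0,0],[0,0,0],[0,0,0],[0,0,0],[0,0,0],[0,0,0],[0,0,0]], "turn": [[0,0,0],[0,0,0],[0,0,0],[0,0,0],[0,0,0],[0,0,0],[0,0,0],[0,0,0]], "hand": 1, "force": 25}}

```text
clock: 12.8
tcp_pos: [0.4469, 0.0827, 0.0538]
orientation: [2.22, 2.221, 0.004]
contact_force: [-1.3, -0.0, 6.9]
grip_width: 0.0499
```

{"name": "carry_out", "arguments": {"offset": [[0,0,-0.02],[0,0,-0.06],[0,0,-0.11],[0,0,-0.16],[0,0,-0.2],[0,0,-0.24],[0,0,-0.26],[0,0,-0.26]], "turn": [[0,0,0],[0,0,0],[0,0,0],[0,0,0],[0,0,0],[0,0,0],[0,0,0],[0,0,0]]}}

```text
clock: 13.6
tcp_pos: [0.4466, 0.0827, 0.1839]
orientation: [2.22, 2.221, 0.005]
contact_force: [-0.6, 0.7, -1.5]
grip_width: 0.05
```

{"name": "carry_out", "arguments": {"offset": [[-0.01,0.03,0],[-0.04,0.1,0],[-0.07,0.17,0],[-0.1,0.25,0],[-0.13,0.33,0],[-0.15,0.39,0],[-0.161,0.417,0],[-0.161,0.417,0]], "turn": [[0,0,0],[0,0,0],[0,0,0],[0,0,0],[0,0,0],[0,0,0],[0,0,0],[0,0,0]]}}

```text
clock: 14.4
tcp_pos: [0.6553, 0.0005, 0.1805]
orientation: [2.223, 2.22, -0.003]
contact_force: [-0.2, 0.3, -1.6]
grip_width: 0.0501
```

{"name": "carry_out", "arguments": {"offset": [[0,0,0],[0,0,0.04],[0,0,0.09],[0,0,0.14],[0,0,0.18],[0,0,0.21],[0,0,0.225],[0,0,0.225]], "turn": [[0,0,0],[0,0,0],[0,0,0],[0,0,0],[0,0,0],[0,0,0],[0,0,0],[0,0,0]]}}

```text
clock: 15.2
tcp_pos: [0.6535, 0.0023, 0.069]
orientation: [-2.22, -2.222, 0.002]
contact_force: [0.3, -0.1, 0.3]
grip_width: 0.0503
```

{"name": "carry_out", "arguments": {"offset": [[0,0,0],[0,0,0.006],[0,0,0.012],[0,0,0.017],[0,0,0.017],[0,0,0.017]], "turn": [[0,0,0],[0,0,0],[0,0,0],[0,0,0],[0,0,0],[0,0,0]]}}

```text
clock: 15.8
tcp_pos: [0.6548, 0.0019, 0.0628]
orientation: [2.221, 2.222, 0.002]
contact_force: [-2.6, -0.1, 10.1]
grip_width: 0.0504
```

{"name": "carry_out", "arguments": {"offset": [[0,0,-0.002],[0,0,-0.002],[0,0,-0.002],[0,0,-0.002],[0,0,-0.002],[0,0,-0.002]], "turn": [[0,0,0],[0,0,0],[0,0,0],[0,0,0],[0,0,0],[0,0,0]], "hand": 0}}

```text
clock: 16.4
tcp_pos: [0.6543, 0.0019, 0.0621]
orientation: [-2.221, -2.222, 0.0]
contact_force: [-0.0, 0.3, 0.4]
grip_width: 0.0853
```

{"name": "carry_out", "arguments": {"offset": [[0,0,-0.02],[0,0,-0.06],[0,0,-0.12],[0,0,-0.2],[0,0,-0.28],[0,0,-0.34],[0,0,-0.366],[0,0,-0.366]], "turn": [[0,0,0],[0,0,0],[0,0,0],[0,0,0],[0,0,0],[0,0,0],[0,0,0],[0,0,0]]}}

```text
clock: 17.2
tcp_pos: [0.6554, 0.0019, 0.2477]
orientation: [2.219, 2.22, 0.005]
contact_force: [1.1, -0.5, 0.4]
grip_width: 0.0858
```

```bash
python3 chk.py amber_bottle .654 .002 .009 b; python3 -c "
from fit import *
print(find('red_cap_bottle','side',(.654,.096),.009),find('mark_1','wrist',(.6545,-.0935)))"
```

```text
{'clock': 17.2, 'tcp_pos': [0.6554, 0.0019, 0.2477], 'orientation': [2.2193, 2.2201, 0.0054], 'contact_force': [1.1311, -0.4567, 0.3904], 'grip_width': 0.0858}
top amber_bottle None
side amber_bottle (array([ 0.6553, -0.0016]), np.float64(0.78))
wrist amber_bottle (array([0.6543, 0.0023]), np.float64(0.96))
mark (array([0.6556, 0.1914]), np.float64(0.98))
mark (array([0.655 , 0.0952]), np.float64(0.32))
mark (array([0.6547, 0.002 ]), np.float64(0.23))
mark (array([ 0.6545, -0.0932]), np.float64(0.98))
(array([0.6548929 , 0.09477465]), np.float64(0.9402997713608265)) (array([ 0.65409442, -0.09290054]), np.float64(0.9771050012013868))
```

View pics/b_wrist.png

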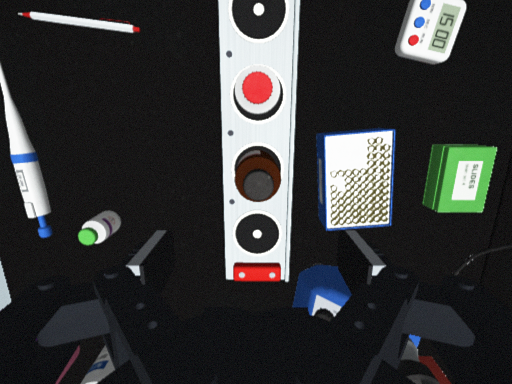

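The wrist view shows red (258,88) and amber (257,178) centred on their marks, with the mark beside the red block at (257,233) still free. Next is blue.

{"name": "carry_out", "arguments": {"offset": [[-0.07,-0.05,0],[-0.15,-0.11,0],[-0.23,-0.165,0],[-0.32,-0.23,0],[-0.4,-0.285,0],[-0.48,-0.34,0],[-0.55,-0.39,0],[-0.603,-0.429,0]], "turn": [[0,0,0],[0,0,0],[0,0,0],[0,0,0],[0,0,0],[0,0,0],[0,0,0],[0,0,0]]}}

```text
clock: 18.7
tcp_pos: [0.4377, -0.3025, 0.2458]
orientation: [2.224, 2.218, -0.0]
contact_force: [0.4, -0.1, 0.2]
grip_width: 0.0853
```

{"name": "carry_out", "arguments": {"offset": [[0,0,0],[0,0,0],[0,0,0]], "turn": [[0,0,0],[0,0,0],[0,0,0]]}}

```text
clock: 19.0
tcp_pos: [0.441, -0.2985, 0.2453]
orientation: [-2.219, -2.224, -0.001]
contact_force: [0.1, -0.2, -0.2]
grip_width: 0.0855
```

Run:
```python
from fit import *
print(r.get_obs()['tcp_pos'])
f=imaging.grab_frame('wrist');save(f,'pics/w2.png')
print(find('blue_cap_bottle','wrist',(.440,-.300),f=f))
```

```text
[ 0.44103892 -0.29848461  0.24526936]
(array([ 0.44051948, -0.29752031]), np.float64(0.9519854088382007))
```

View pics/w2.png

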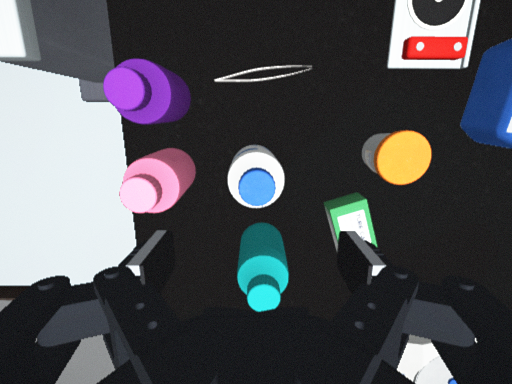

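The wrist view confirms the white bottle with the blue cap at (257,180), with turquoise (263,270) and pink (150,185) clear of the jaws. Descending, with a slow finish.

{"name": "carry_out", "arguments": {"offset": [[0.003,0,0.04],[0.003,0,0.1],[0.003,0,0.16],[0.003,0,0.22],[0.003,0,0.27],[0.003,0,0.3],[0.003,0,0.31],[0.003,0,0.31]], "turn": [[0,0,0],[0,0,0],[0,0,0],[0,0,0],[0,0,0],[0,0,0],[0,0,0],[0,0,0]]}}

```text
clock: 19.9
tcp_pos: [0.4403, -0.2974, 0.0898]
orientation: [-2.219, -2.223, 0.001]
contact_force: [-0.3, 0.1, 0.1]
grip_width: 0.0853
```

{"name": "carry_out", "arguments": {"offset": [[0,0,0.01],[0,0,0.02],[0,0,0.028],[0,0,0.028],[0,0,0.028]], "turn": [[0,0,0],[0,0,0],[0,0,0],[0,0,0],[0,0,0]]}}

```text
clock: 20.4
tcp_pos: [0.4401, -0.2982, 0.0764]
orientation: [2.221, 2.222, 0.0]
contact_force: [-0.7, -0.7, -0.7]
grip_width: 0.0857
```

{"name": "carry_out", "arguments": {"offset": [[0,0,0],[0,0,0],[0,0,0],[0,0,0],[0,0,0],[0,0,0],[0,0,0],[0,0,0]], "turn": [[0,0,0],[0,0,0],[0,0,0],[0,0,0],[0,0,0],[0,0,0],[0,0,0],[0,0,0]], "hand": 1, "force": 35}}

```text
clock: 21.2
tcp_pos: [0.4403, -0.2986, 0.0768]
orientation: [2.221, 2.221, 0.0]
contact_force: [-1.8, -0.4, 6.2]
grip_width: 0.0593
```

{"name": "carry_out", "arguments": {"offset": [[0,0,-0.01],[0,0,-0.03],[0,0,-0.05],[0,0,-0.05],[0,0,-0.05]], "turn": [[0,0,0],[0,0,0],[0,0,0],[0,0,0],[0,0,0]]}}

```text
clock: 21.7
tcp_pos: [0.4403, -0.2981, 0.1017]
orientation: [2.22, 2.222, 0.001]
contact_force: [-0.6, 0.1, -2.7]
grip_width: 0.0595
```

```bash
python3 chk.py blue_cap_bottle .440 -.299 .025 c | head -4
```

```text
{'clock': 21.7, 'tcp_pos': [0.4403, -0.2981, 0.1017], 'orientation': [2.2201, 2.2218, 0.0008], 'contact_force': [-0.5569, 0.0551, -2.6851], 'grip_width': 0.0595}
top blue_cap_bottle (array([ 0.4392, -0.2615]), np.float64(0.26))
side blue_cap_bottle (array([ 0.4388, -0.3018]), np.float64(0.88))
wrist blue_cap_bottle (array([ 0.4397, -0.2799]), np.float64(0.72))
```

View pics/c_side.png

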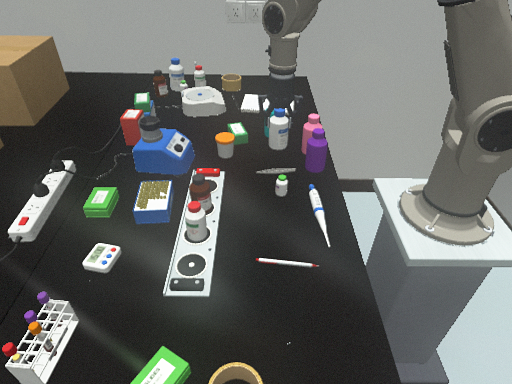

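The blue bottle is upright in the grip at (279,130), and the load reads 2.7 N, matching its 0.27 kg. Carrying it to mark_4.

{"name": "carry_out", "arguments": {"offset": [[0,0,-0.02],[0,0,-0.06],[0,0,-0.11],[0,0,-0.16],[0,0,-0.2],[0,0,-0.23],[0,0,-0.248],[0,0,-0.248]], "turn": [[0,0,0],[0,0,0],[0,0,0],[0,0,0],[0,0,0],[0,0,0],[0,0,0],[0,0,0]]}}

```text
clock: 23.0
tcp_pos: [0.4405, -0.2986, 0.2267]
orientation: [2.219, 2.22, 0.002]
contact_force: [-0.7, 0.2, -3.0]
grip_width: 0.0592
```

{"name": "carry_out", "arguments": {"offset": [[0.02,0.02,0],[0.07,0.07,0],[0.14,0.145,0],[0.21,0.22,0],[0.28,0.29,0],[0.34,0.355,0],[0.39,0.405,0],[0.411,0.429,0]], "turn": [[0,0,0],[0,0,0],[0,0,0],[0,0,0],[0,0,0],[0,0,0],[0,0,0],[0,0,0]]}}

```text
clock: 23.8
tcp_pos: [0.6566, -0.086, 0.223]
orientation: [-2.211, -2.227, -0.001]
contact_force: [-0.1, 0.4, -2.2]
grip_width: 0.0593
```

{"name": "carry_out", "arguments": {"offset": [[0,0,0],[0,0,0],[0,0,0.04],[0,0,0.09],[0,0,0.15],[0,0,0.2],[0,0,0.24],[0,0,0.26]], "turn": [[0,0,0],[0,0,0],[0,0,0],[0,0,0],[0,0,0],[0,0,0],[0,0,0],[0,0,0]]}}

```text
clock: 24.6
tcp_pos: [0.652, -0.0944, 0.0934]
orientation: [-2.223, -2.217, 0.005]
contact_force: [-0.9, 0.6, -3.7]
grip_width: 0.0593
```

{"name": "carry_out", "arguments": {"offset": [[0,0,0],[0,0,0],[0,0,0.006],[0,0,0.012],[0,0,0.018],[0,0,0.018],[0,0,0.018]], "turn": [[0,0,0],[0,0,0],[0,0,0],[0,0,0],[0,0,0],[0,0,0],[0,0,0]]}}

```text
clock: 25.3
tcp_pos: [0.6544, -0.0925, 0.0863]
orientation: [-2.221, -2.222, 0.0]
contact_force: [-0.3, 0.2, -2.7]
grip_width: 0.0594
```

{"name": "carry_out", "arguments": {"offset": [[0,0,0.002],[0,0,0.003],[0,0,0.003],[0,0,0.003]], "turn": [[0,0,0],[0,0,0],[0,0,0],[0,0,0]]}}

```text
clock: 25.7
tcp_pos: [0.6546, -0.0928, 0.0858]
orientation: [2.221, 2.222, 0.001]
contact_force: [-3.5, -0.4, 5.3]
grip_width: 0.0595
```

Contact. Releasing and retracting.

{"name": "carry_out", "arguments": {"offset": [[0,0,0],[0,0,0],[0,0,0],[0,0,0],[0,0,0],[0,0,0]], "turn": [[0,0,0],[0,0,0],[0,0,0],[0,0,0],[0,0,0],[0,0,0]], "hand": 0}}

```text
clock: 26.3
tcp_pos: [0.6544, -0.0925, 0.0847]
orientation: [-2.221, -2.222, 0.0]
contact_force: [0.4, -0.2, -0.4]
grip_width: 0.0853
```

{"name": "carry_out", "arguments": {"offset": [[0,0,-0.02],[0,0,-0.06],[0,0,-0.12],[0,0,-0.2],[0,0,-0.27],[0,0,-0.31],[0,0,-0.321],[0,0,-0.321]], "turn": [[0,0,0],[0,0,0],[0,0,0],[0,0,0],[0,0,0],[0,0,0],[0,0,0],[0,0,0]]}}

```text
clock: 27.1
tcp_pos: [0.6547, -0.0926, 0.2462]
orientation: [2.22, 2.221, 0.002]
contact_force: [-0.6, 0.2, -1.0]
grip_width: 0.0855
```

```bash
python3 chk.py blue_cap_bottle .654 -.093 .009
```

```text
{'clock': 27.1, 'tcp_pos': [0.6547, -0.0926, 0.2462], 'orientation': [2.2202, 2.2213, 0.002], 'contact_force': [-0.6007, 0.1885, -1.0246], 'grip_width': 0.0855}
top blue_cap_bottle (array([ 0.654, -0.093]), np.float64(-0.0))
side blue_cap_bottle (array([ 0.6555, -0.0985]), np.float64(0.72))
wrist blue_cap_bottle (array([ 0.6552, -0.092 ]), np.float64(0.95))
mark (array([0.654, 0.191]), np.float64(-0.0))
mark (array([0.6548, 0.0956]), np.float64(0.51))
mark (array([ 0.6546, -0.0021]), np.float64(0.23))
mark (array([ 0.6534, -0.0926]), np.float64(0.06))
```

{"name": "carry_out", "arguments": {"offset": [[0.028,-0.06,0],[0.028,-0.14,0],[0.028,-0.22,0],[0.028,-0.3,0],[0.028,-0.37,0],[0.028,-0.42,0],[0.028,-0.431,0],[0.028,-0.431,0]], "turn": [[0,0,0],[0,0,0],[0,0,0],[0,0,0],[0,0,0],[0,0,0],[0,0,0],[0,0,0]]}}

```text
clock: 28.4
tcp_pos: [0.439, -0.0786, 0.2457]
orientation: [2.221, 2.222, 0.002]
contact_force: [0.1, -0.2, 0.2]
grip_width: 0.0854
```

Run:
```python
from fit import *
print(r.get_obs()['tcp_pos'])
f=imaging.grab_frame('wrist')
print(find('green_cap_bottle','wrist',(.439,-.079),f=f))
```

```text
[ 0.43897845 -0.07859266  0.24569967]
(array([ 0.43941926, -0.07766579]), np.float64(0.9612858963050084))
```

{"name": "carry_out", "arguments": {"offset": [[0.002,0,0.05],[0.002,0,0.12],[0.002,0,0.19],[0.002,0,0.26],[0.002,0,0.32],[0.002,0,0.37],[0.002,0,0.4],[0.002,0,0.4]], "turn": [[0,0,0],[0,0,0],[0,0,0],[0,0,0],[0,0,0],[0,0,0],[0,0,0],[0,0,0]]}}

```text
clock: 29.3
tcp_pos: [0.4388, -0.0778, 0.0431]
orientation: [-2.219, -2.221, 0.005]
contact_force: [-0.2, 0.1, 0.6]
grip_width: 0.0855
```

{"name": "carry_out", "arguments": {"offset": [[0,0,0.01],[0,0,0.02],[0,0,0.034],[0,0,0.034],[0,0,0.034]], "turn": [[0,0,0],[0,0,0],[0,0,0],[0,0,0],[0,0,0]]}}

```text
clock: 29.8
tcp_pos: [0.439, -0.0776, 0.0284]
orientation: [2.221, 2.222, 0.0]
contact_force: [-0.1, -0.5, 0.5]
grip_width: 0.0854
```

{"name": "carry_out", "arguments": {"offset": [[0,0,0],[0,0,0],[0,0,0],[0,0,0],[0,0,0],[0,0,0],[0,0,0],[0,0,0]], "turn": [[0,0,0],[0,0,0],[0,0,0],[0,0,0],[0,0,0],[0,0,0],[0,0,0],[0,0,0]], "hand": 1, "force": 20}}

```text
clock: 30.6
tcp_pos: [0.439, -0.0776, 0.0285]
orientation: [2.221, 2.222, 0.0]
contact_force: [-0.9, -0.8, 5.5]
grip_width: 0.0321
```

{"name": "carry_out", "arguments": {"offset": [[0,0,-0.02],[0,0,-0.06],[0,0,-0.12],[0,0,-0.19],[0,0,-0.26],[0,0,-0.32],[0,0,-0.344],[0,0,-0.344]], "turn": [[0,0,0],[0,0,0],[0,0,0],[0,0,0],[0,0,0],[0,0,0],[0,0,0],[0,0,0]]}}

```text
clock: 31.4
tcp_pos: [0.4398, -0.0775, 0.2017]
orientation: [2.219, 2.221, 0.005]
contact_force: [0.5, 0.0, -0.4]
grip_width: 0.0318
```

{"name": "carry_out", "arguments": {"offset": [[0.03,0.025,0],[0.1,0.08,0],[0.18,0.145,0],[0.26,0.21,0],[0.34,0.275,0],[0.42,0.34,0],[0.49,0.395,0],[0.539,0.432,0]], "turn": [[0,0,0],[0,0,0],[0,0,0],[0,0,0],[0,0,0],[0,0,0],[0,0,0],[0,0,0]]}}

```text
clock: 32.2
tcp_pos: [0.6553, 0.1976, 0.1966]
orientation: [-2.214, -2.225, 0.003]
contact_force: [-0.3, 0.7, -1.0]
grip_width: 0.0321
```

{"name": "carry_out", "arguments": {"offset": [[0,0,0],[0,0,0],[0,0,0.05],[0,0,0.12],[0,0,0.19],[0,0,0.25],[0,0,0.29],[0,0,0.305]], "turn": [[0,0,0],[0,0,0],[0,0,0],[0,0,0],[0,0,0],[0,0,0],[0,0,0],[0,0,0]]}}

```text
clock: 33.0
tcp_pos: [0.6522, 0.1899, 0.0444]
orientation: [-2.221, -2.218, 0.009]
contact_force: [0.6, 0.0, 0.1]
grip_width: 0.0319
```

{"name": "carry_out", "arguments": {"offset": [[0,0,0],[0,0,0],[0,0,0.008],[0,0,0.016],[0,0,0.021],[0,0,0.021],[0,0,0.021]], "turn": [[0,0,0],[0,0,0],[0,0,0],[0,0,0],[0,0,0],[0,0,0],[0,0,0]]}}

```text
clock: 33.7
tcp_pos: [0.655, 0.1921, 0.0377]
orientation: [2.221, 2.222, 0.001]
contact_force: [-1.2, -0.3, 2.3]
grip_width: 0.0321
```

{"name": "carry_out", "arguments": {"offset": [[0,0,0],[0,0,0],[0,0,0],[0,0,0],[0,0,0],[0,0,0]], "turn": [[0,0,0],[0,0,0],[0,0,0],[0,0,0],[0,0,0],[0,0,0]], "hand": 0.4}}

```text
clock: 34.3
tcp_pos: [0.6548, 0.192, 0.0372]
orientation: [-2.221, -2.222, 0.0]
contact_force: [-0.5, -0.4, 0.1]
grip_width: 0.0508
```

{"name": "carry_out", "arguments": {"offset": [[0,0,-0.02],[0,0,-0.06],[0,0,-0.12],[0,0,-0.2],[0,0,-0.28],[0,0,-0.36],[0,0,-0.42],[0,0,-0.42]], "turn": [[0,0,0],[0,0,0],[0,0,0],[0,0,0],[0,0,0],[0,0,0],[0,0,0],[0,0,0]]}}

```text
clock: 35.1
tcp_pos: [0.6575, 0.1921, 0.2538]
orientation: [2.219, 2.219, 0.014]
contact_force: [0.5, 0.2, -0.1]
grip_width: 0.0516
```

{"name": "carry_out", "arguments": {"offset": [[0.1,-0.1,0],[0.2,-0.2,0],[0.3,-0.3,0],[0.4,-0.4,0],[0.4,-0.4,0],[0.4,-0.4,0],[0.4,-0.4,0],[0.4,-0.4,0]], "turn": [[0,0,0],[0,0,0],[0,0,0],[0,0,0],[0,0,0],[0,0,0],[0,0,0],[0,0,0]]}}

```text
clock: 35.9
tcp_pos: [0.454, 0.3922, 0.2472]
orientation: [2.219, 2.224, -0.001]
contact_force: [0.2, -0.4, 0.2]
grip_width: 0.0513
```

Run:
```python
from fit import *
print(r.get_obs()['tcp_pos'])
for c in ('top','side'):
    f=imaging.grab_frame(c); save(f,f'pics/end_{c}.png')
    for n,y in (('blue_cap_bottle',-.093),('amber_bottle',.002),('red_cap_bottle',.096),('green_cap_bottle',.191)):
        b=find(n,c,(.6545,y),.009,f=f); print(c,n,b and (np.round(b[0],4),round(b[1],2)))
a=cv2.imread('pics/end_top.png')[100:200,130:330]; b=cv2.imread('pics/end_side.png')[130:310,130:370]
cv2.imwrite('pics/end.png',np.vstack([cv2.resize(a,(600,300),interpolation=2),cv2.resize(b,(600,300),interpolation=2)]))
```

```text
[0.45395134 0.39221881 0.24721752]
top blue_cap_bottle (array([ 0.6538, -0.0937]), np.float64(0.95))
top amber_bottle (array([ 6.521e-01, -4.000e-04]), np.float64(0.95))
top red_cap_bottle (array([0.6522, 0.0945]), np.float64(0.95))
top green_cap_bottle (array([0.6544, 0.191 ]), np.float64(0.9))
side blue_cap_bottle (array([ 0.6565, -0.101 ]), np.float64(0.71))
side amber_bottle (array([ 0.6558, -0.0055]), np.float64(0.77))
side red_cap_bottle (array([0.6552, 0.0937]), np.float64(0.92))
side green_cap_bottle (array([0.6559, 0.1902]), np.float64(0.92))
```

View pics/end.png

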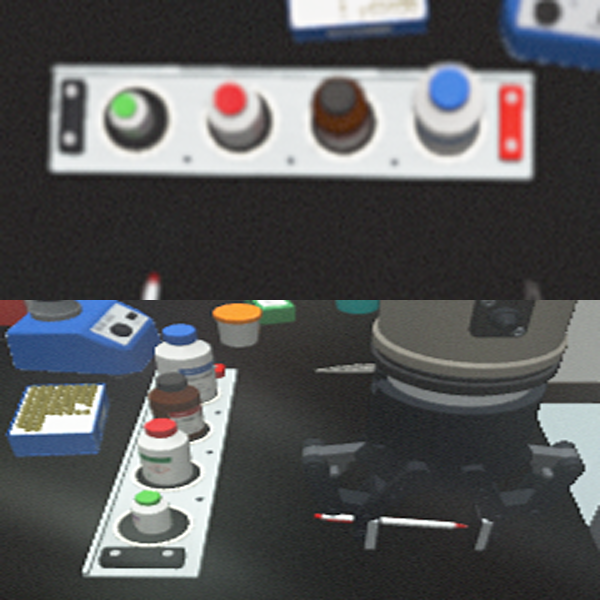

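The picture shows all four bottles upright and in order from the red block: blue, amber, red, green. Compared with the marks in the same top camera, every bottle is within about 3 mm. The larger y offsets from the side camera (blue, amber) come from the bottles in front hiding their bases, as the low fit scores show. Handing in.

```bash
python3 -c "
from bench import r
print(r.hand_in())"
```

```text
the job is handed in; nothing more can be done
None
```

All four bottles are standing on the rail in order of height, and the job is handed in at about 36 s of the 112 s allowed. From the red block to the black block they are blue cap (mark_4), amber (mark_3), red cap (mark_2) and green cap (mark_1).

- **Top camera:** every bottle is upright and within about 3 mm of its mark's centre.
- **Wrist camera:** blue, amber and red showed the same just after release, within about 2 mm. I took no wrist view of green after placing it.
- **Side camera:** it agreed for red and green. It read blue and amber about 7 mm off along the rail, with poor fits of 0.71 and 0.77. I put that down to the bottles in front partly hiding them, since the top camera contradicted it.
- **Forces:** the highest contact force read back was about 10 N, when setting down amber. No bottle tipped, and the arm was clear of everything at hand-in.

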